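# Fetch the bit case from the middle of a stack in the joinery cellar

## Robot

A 6-joint arm with a two-finger parallel gripper is mounted at the origin on the work surface. World frame = base frame: x ahead of the robot, y to its left, z up, the work surface at z = 0. Lengths are in m, angles in rad, forces in N, time in s.
With the tool pointing down it reaches from about 0.275 to 0.825 m from the base axis. Payload 5.2 kg.
Tool frame: the origin (TCP) lies on the centre line of the jaws, within the pads' length; the fingertips stand 14 mm ahead of it and the grasp point (between the pads) lies 5 mm behind it; z points along the fingers, y is the direction in which the jaws open and shut (so a half turn about z gives the same grasp; the last joint's range is limited). The gripper opens to 93 mm and grips with 3 to 60 N. Pads are 15 mm wide; open, the fingers measure 128 mm over their backs; the gripper's body (75 mm by 188 mm) begins 65 mm behind the grasp point.
Start: joints at [1.033, 0.259, 1.535, -0, 1.348, -0.203], TCP at [0.181, 0.519, 0.233] pointing down, gripper open.
Joint ranges: [-3.14, 3.14], [-0.91, 2.08], [0.19, 2.58], [-1.22, 4.36], [0.22, 2.71], [-3.12, 3.12]. Speed limits (rad/s): [2.57, 2.57, 3.14, 3.14, 3.14, 3.14].

## Interface

Orientations are given as a unit quaternion [x, y, z, w].
In Python, from bench import manip gives the robot as it stands.
- The arm moves only by the tool move_arm, never from a script. Its argument "motion" is a list of rows, each an object with "hand": the opening, from 0 (shut) to 1 (fully open); "dp": the shift along the tool's x, y, z in m, a list of three; "delta_rot": the turn, a rotation vector about the tool's x, y, z in rad, a list of three. A call has 1 to 12 rows; each row is the pose to reach, as a shift and turn from the pose commanded when the call began, along the tool's axes at that moment; what a row does not reach only later rows make up. A row lasts 1/12 s, in which the tool goes at most 41.7 mm and 7.16 degrees, less where a joint would pass 70% of its speed; a pose out of reach is approached as far as the arm can. A call with a gripper value outside its range is refused whole. The fingers move at their own pace and stop on an object; the grip force is fixed at half the most. Time passes only in rows, so rows that repeat a pose let the fingers close. It gives the time, the measured TCP pose, the force and the opening at its end, in the units of the state.
- manip.sense(): the state, without advancing time (a new reading comes with each control period).
- manip.get_image(name): name is "scene" or "top" or "wrist"; returns a dict with "color" (400x640x3 uint8, blue, green, red), "fovy" (degrees; the focal length in pixels is half the picture's height over the tangent of half this angle, whatever the lens; pixels are square), "cx", "cy" (the principal point, pixels), "D" ([k1, k2, p1, p2, k3] as OpenCV has them; the pictures are not rectified), "position" and "attitude" of the camera in the world; the wrist camera has in their place "tool_from_camera" (4x4, takes a point from camera to tool coordinates, whose origin is the TCP and whose axes are the flange's). Camera axes: x right, y down, z forward; pixel columns grow to the right and rows downward; lengths in m; the calibration is good to about 2 mm. A picture is of the moment at which its call begins: read the wrist's pose just before it. There is no depth.
- manip.hand_in(): hands the job in, once; it reports no verdict.
Trained networks look in the newest picture that a camera, given by its name, has taken for a name from the list of things; names that differ only in an ending like _2 or _b are one class to them, and where a whole thing is asked for, a point or a joint stands for the part that bears it (a point fixed in the world has none). Each returns a list of dicts, best first, with "score" (0 to 1); they miss things now and then, are a little off and sometimes report something else, mostly with a low value. They report only what shows in the picture. A call takes as long as a camera call. They do not tell look-alikes from the thing itself.
- manip.look_for(camera, query): "location" ([x, y, z] in m, in the coordinates of the camera as it stood for that picture, good to about 4 mm: the middle of the surface that is visible of it).
- manip.trace(camera, query): "region" (400x640 bool, what is visible of it).
The state is a dict: "clock": time; "joint_pos": joint angles; "qvel": joint speeds; "joint_efforts": joint torques, N m; "position": TCP position; "eef_rot": TCP orientation; "contact_force": force on the tool from outside, world axes, zero at the start; "torque": the same for the moment, N m; "gripper_width": opening from 0.0 (shut) to 1.0 (fully open).
Only numpy, scipy, OpenCV 4.12 (cv2) and the standard library are available. Lean on these libraries where they do the work, as an engineer would, in place of code of your own. Each camera call takes 0.05 s, during which the arm holds its last target. There are 200 camera calls.

## Task

In the stack of three, lift off the small carton and set it aside upright on the bare bench, then take the long plywood bit case from beneath it and set it down the right way up in the middle of the black rubber mat, lined up with the mat's long sides. Then put the small carton back, upright, on the middle of the big carton that was at the bottom, lined up with its long sides. Leave the big carton where it stands, and set things down, do not drop them.

Things in the scene. Friction and masses are not known exactly. Their poses are not given: they have to be found in the camera images.
- top_carton_center (a point): Centre (half-way up) of the small taped cardboard carton that lies on top of the stack of three: 56 (x) x 110 (y) x 50 mm high (z), about 0.35 kg. Its y axis runs along its long side, z is up. Grasp it from above across its 56 mm width (along its x). To set it aside, the bare bench (height 0) between 0.38 and 0.47 m straight ahead of the robot's base and up to 0.15 m to either side of straight ahead is always clear.
- bit_case_center (a point): Centre (half-way up) of the plywood bit case in the middle of the stack of three, under the small carton and on the big one: a closed box 52 (x) x 150 (y) x 56 mm high (z) with a dark lid seam and a brass latch at each end, about 0.4 kg. Its y axis runs along its long side, z is up. Grasp it from above across its 52 mm width (along its x). A shorter plywood case (95 mm long) on a two-high stack is not wanted.
- base_carton_center (a point): Centre (half-way up) of the big taped cardboard carton at the bottom of the stack of three: 120 (x) x 170 (y) x 60 mm high (z), so its top is 30 mm above this point; about 1 kg, standing loose on the bench. Its y axis runs along its long side, z is up. The whole stack is 166 mm high. Nothing else within the reach of the job stands higher than 150 mm above the bench.
- mat: The black rubber mat, fixed flat on the bench: 130 (x) x 210 (y) x 8 mm thick. Origin at the centre of its underside, at bench height, so its top is 8 mm above it; y runs along its long side, z is up.
Things that resemble listed ones, but are neither listed nor needed, are in the scene too. What is shaped like the part that bears bit_case_center but red is not meant.

How it is judged:
On the way, in this order (a step that is already met when the one before it is completed fails the run):
1. the small carton stands upright on the bench, released (height (world z) of top_carton_center below 0.045 m and angle between top_carton_center's own z axis and vertical below 0.12 rad and linear speed of top_carton below 0.03 m/s and contact force between the fingers and top_carton below 0.1 N), for 0.2 s.
2. the long bit case stands in the middle of the mat, lined up with it, released (horizontal distance between bit_case_center and mat below 0.02 m and z of bit_case_center in the frame of mat below 0.044 m and angle between bit_case_center's own z axis and vertical below 0.12 rad and angle between the y axis of bit_case_center and the y axis of mat, either way round below 0.26 rad and linear speed of bit_case below 0.03 m/s and contact force between the fingers and bit_case below 0.1 N), for 0.2 s.
At the end, for the whole second after the job is handed in: The bit case rests flat, lid up, on the mat and the small carton rests flat and upright on the big carton, each with its centre within 20 mm of the centre of what it stands on and its long side within 15 degrees of that one's; both released and at rest (all of step 2 and horizontal distance between top_carton_center and base_carton_center below 0.02 m and z of top_carton_center in the frame of base_carton_center between 0.047 and 0.065 m and angle between top_carton_center's own z axis and vertical below 0.12 rad and angle between the y axis of top_carton_center and the y axis of base_carton_center, either way round below 0.26 rad and linear speed of top_carton below 0.03 m/s and contact force between the fingers and top_carton below 0.1 N); the robot touches nothing.
It fails at once if the big bottom carton is shifted by more than 30 mm from where it stood (distance of base_carton_center from where it was at the start of the episode above 0.03 m).
It fails at once if the small carton is dropped (falls faster than 0.7 m/s outside the fingers: a drop of about 25 mm) (contact force between the fingers and top_carton below 0.05 N and linear speed of top_carton above 0.7 m/s).
It fails at once if the bit case is dropped (falls faster than 0.7 m/s outside the fingers: a drop of about 25 mm) (contact force between the fingers and bit_case below 0.05 N and linear speed of bit_case above 0.7 m/s).
It also fails if it takes over 72 s, if anything falls off the work surface, if the arm or the gripper's body presses on something with over 40 N, if the wrist force passes 120 N, or if a joint passes its speed limit or range.

## Working session

There is one attempt and no reset: what is moved stays moved. The work goes in short steps, Python scripts to look and compute and a tool call to move; the robot and the scene stay as the last step left them, time stands still between calls to the robot, and variables do not carry over. Pictures are saved under pics/ and viewed, about 8 in all and at most 12, crops included, and the job is handed in when it is done.

Besides the shell and the picture viewer there is one more tool, called after "Emit:" by a JSON object that holds its "op" and its "data", one argument or row to a line. move_arm: Moves the arm, as the interface text tells. Its arguments: {"type":"object","properties":{"motion":{"type":"array","items":{"type":"object","properties":{"hand":{"type":"number"},"dp":{"type":"array","items":{"type":"number"}},"delta_rot":{"type":"array","items":{"type":"number"}}}}}},"required":["motion"]}

```bash
mkdir -p pics; ls; cat > h.py <<'E'
import numpy as np, cv2
from scipy.spatial.transform import Rotation as R
from bench import manip
def cam(name):
    s=manip.sense(); im=manip.get_image(name)
    f=200/np.tan(np.radians(im["fovy"])/2)
    K=np.array([[f,0,im["cx"]],[0,f,im["cy"]],[0,0,1.]])
    if name=="wrist":
        T=np.eye(4);T[:3,:3]=R.from_quat(s["eef_rot"]).as_matrix();T[:3,3]=s["position"]
        M=T@np.array(im["tool_from_camera"])
    else:
        M=np.eye(4);a=np.array(im["attitude"]);M[:3,:3]=a if a.shape==(3,3) else R.from_quat(a).as_matrix();M[:3,3]=im["position"]
    return im["color"],K,np.array(im["D"],float),M
def onplane(px,z,K,D,M):
    p=cv2.undistortPoints(np.array(px,float).reshape(-1,1,2),K,D).reshape(-1,2)
    d=np.c_[p,np.ones(len(p))]@M[:3,:3].T
    o=M[:3,3]; return o+d*((z-o[2])/d[:,2])[:,None]
def proj(P,K,D,M):
    Mi=np.linalg.inv(M); return cv2.projectPoints(np.array(P,float).reshape(-1,1,3),cv2.Rodrigues(Mi[:3,:3])[0],Mi[:3,3],K,D)[0].reshape(-1,2)
E
python3 - <<'E'
from h import *
np.set_printoptions(precision=3,suppress=True)
print(manip.sense())
for c in("scene","top"):
    im,K,D,M=cam(c); cv2.imwrite(f"pics/{c}.png",im); print(c,M,K[0],D)
    for q in("top_carton_center","bit_case_center","base_carton_center","mat"):
        for d in manip.look_for(c,q):
            p=M[:3,:3]@d["location"]+M[:3,3]; print(q,round(d["score"],2),p,proj(p,K,D,M)[0])
E
```

```text
pics
{'clock': 0.0, 'joint_pos': array([ 1.033,  0.259,  1.536,  0.   ,  1.348, -0.203]), 'qvel': array([ 0.001, -0.001, -0.   , -0.001, -0.001, -0.   ]), 'joint_efforts': array([  0.   , -43.732, -28.399,   0.072,   0.042,  -0.   ]), 'position': array([0.18 , 0.519, 0.232]), 'eef_rot': array([ 0.167,  0.986, -0.001, -0.   ]), 'contact_force': array([-0.551,  0.164,  0.892]), 'torque': array([ 0.076, -0.012,  0.008]), 'gripper_width': 1.000653068201422}
scene [[ 0.723  0.436 -0.537  1.189]
 [ 0.691 -0.439  0.574 -0.675]
 [ 0.015 -0.786 -0.619  0.958]
 [ 0.     0.     0.     1.   ]] [444.377   0.    321.844] [0.032 0.    0.    0.    0.   ]
top_carton_center 0.81 [0.571 0.305 0.162] [392.314 177.085]
bit_case_center 0.86 [0.576 0.282 0.089] [386.405 199.487]
bit_case_center 0.78 [0.321 0.469 0.042] [361.404 158.585]
base_carton_center 0.86 [0.602 0.269 0.04 ] [389.135 216.764]
mat 0.98 [0.588 0.022 0.006] [333.24  262.205]
top [[-0.022 -0.995  0.101  0.33 ]
 [-1.     0.022 -0.009  0.074]
 [ 0.007 -0.101 -0.995  1.281]
 [ 0.     0.     0.     1.   ]] [368.104   0.    314.25 ] [0.005 0.    0.    0.    0.   ]
top_carton_center 0.87 [0.554 0.322 0.169] [229.137 163.902]
bit_case_center 0.66 [0.311 0.483 0.056] [187.696 244.169]
bit_case_center 0.52 [0.542 0.268 0.11 ] [249.978 170.679]
base_carton_center 0.6 [0.522 0.305 0.058] [241.538 179.557]
mat 0.54 [0.552 0.318 0.166] [230.623 164.562]
```

```bash
python3 - <<'E'
import cv2
a=cv2.imread("pics/scene.png")[90:320,230:530];b=cv2.imread("pics/top.png")[90:320,130:430]
cv2.imwrite("pics/v1.png",cv2.resize(a,None,fx=2.6,fy=2.6)); cv2.imwrite("pics/v2.png",cv2.resize(b,None,fx=2.6,fy=2.6))
E
```

```text
(no output)
```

View pics/v1.png

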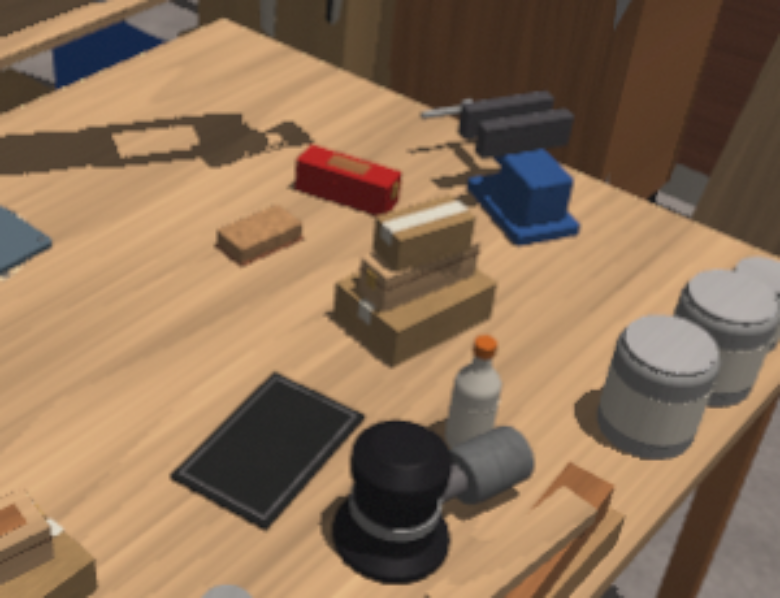

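View pics/v2.png

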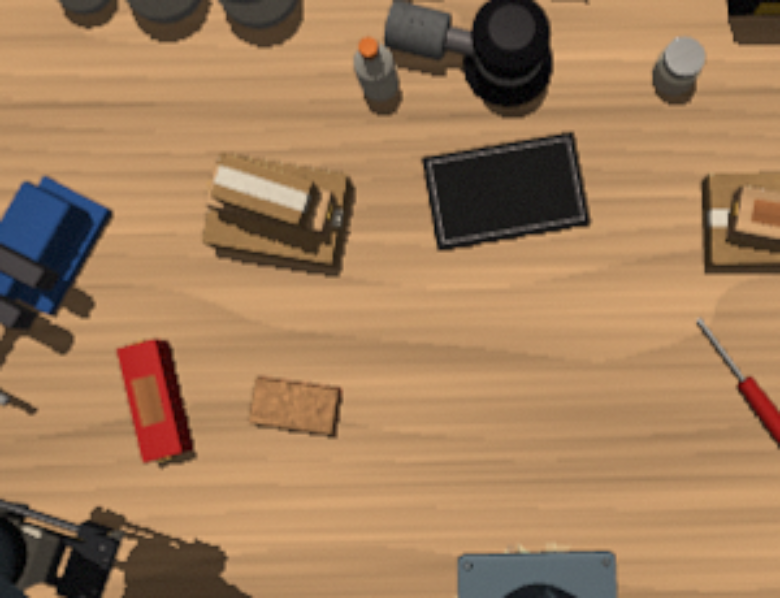

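The stack of three shows at scene (390,177–217) and top (235,165). Possible mix-ups are the red long case at scene (361,158) / top (188,244), the cork block at scene (330,180), and the two-high stack with the shorter case at top (425,170). I choose the three-high stack. The mat is at scene (333,262) / top (325,163).

```bash
cat >> h.py <<'E'
def rect(mask,z,K,D,M):
    c=max(cv2.findContours(mask.astype(np.uint8),cv2.RETR_EXTERNAL,cv2.CHAIN_APPROX_NONE)[0],key=cv2.contourArea).reshape(-1,2)
    P=onplane(c,z,K,D,M)[:,:2]; r=cv2.minAreaRect((P*1000).astype(np.float32)); b=cv2.boxPoints(r)
    e=[b[1]-b[0],b[2]-b[1]]; e=max(e,key=np.linalg.norm); return np.array(r[0])/1000,sorted(r[1]),np.degrees(np.arctan2(e[1],e[0]))%180
E
python3 - <<'E'
from h import *
np.set_printoptions(precision=3,suppress=True)
for c in("scene","top"):
    im,K,D,M=cam(c)
    for q,z in(("mat",.008),("top_carton_center",.166),("base_carton_center",.06)):
        for d in manip.trace(c,q): print(c,q,d["score"],*rect(d["region"],z,K,D,M))
print(np.array(manip.get_image("wrist")["tool_from_camera"]),manip.get_image("wrist")["fovy"])
E
```

```text
scene mat 0.9 [0.587 0.023] [135.15731811523438, 216.1644287109375] 98.56384
scene top_carton_center 0.7 [0.581 0.291] [104.71308898925781, 143.54232788085938] 70.6408
scene base_carton_center 0.82 [0.576 0.295] [162.60598754882812, 215.1715087890625] 79.010765
top mat 0.85 [0.582 0.023] [133.78158569335938, 212.85662841796875] 98.86426
top top_carton_center 0.59 [0.556 0.316] [58.65891647338867, 120.14814758300781] 70.171234
top base_carton_center 0.64 [0.552 0.319] [125.22354888916016, 174.9972381591797] 78.58457
[[-0.    -0.965 -0.261  0.073]
 [ 1.    -0.     0.     0.   ]
 [-0.    -0.261  0.965 -0.152]
 [ 0.     0.     0.     1.   ]] 68.89359818440144
```

Emit:
{"op": "move_arm", "data": {
  "motion": [
    {"hand":1,"dp":[-0.035,-0.006,-0.04],"delta_rot":[0,0,0.12]},
    {"hand":1,"dp":[-0.07,-0.012,-0.06],"delta_rot":[0,0,0.24]},
    {"hand":1,"dp":[-0.11,-0.02,-0.08],"delta_rot":[0,0,0.36]},
    {"hand":1,"dp":[-0.15,-0.026,-0.098],"delta_rot":[0,0,0.48]},
    {"hand":1,"dp":[-0.19,-0.033,-0.098],"delta_rot":[0,0,0.6]},
    {"hand":1,"dp":[-0.23,-0.04,-0.098],"delta_rot":[0,0,0.72]},
    {"hand":1,"dp":[-0.27,-0.046,-0.098],"delta_rot":[0,0,0.84]},
    {"hand":1,"dp":[-0.31,-0.053,-0.098],"delta_rot":[0,0,0.96]},
    {"hand":1,"dp":[-0.35,-0.06,-0.098],"delta_rot":[0,0,1.08]},
    {"hand":1,"dp":[-0.39,-0.066,-0.098],"delta_rot":[0,0,1.2]},
    {"hand":1,"dp":[-0.423,-0.072,-0.098],"delta_rot":[0,0,1.32]},
    {"hand":1,"dp":[-0.423,-0.072,-0.098],"delta_rot":[0,0,1.44]}
  ]
}}

```text
clock: 2.0
position: [0.5626, 0.3074, 0.3287]
eef_rot: [0.779, 0.627, -0.001, 0.001]
contact_force: [-1.1, -0.3, -0.7]
gripper_width: 1.001
```

Emit:
{"op": "move_arm", "data": {
  "motion": [
    {"hand":1,"dp":[0,0,0],"delta_rot":[0,0,0.1]},
    {"hand":1,"dp":[0,0,0],"delta_rot":[0,0,0.1]},
    {"hand":1,"dp":[0,0,0],"delta_rot":[0,0,0.1]},
    {"hand":1,"dp":[0,0,0],"delta_rot":[0,0,0.1]}
  ]
}}

```text
clock: 2.33
position: [0.5562, 0.3128, 0.3307]
eef_rot: [0.805, 0.593, 0.0, -0.0]
contact_force: [-0.5, -0.0, 0.1]
gripper_width: 1.001
```

```bash
cat > look.py <<'E'
from h import *
import sys
np.set_printoptions(precision=3,suppress=True)
s=manip.sense();print(s["clock"],s["position"],s["contact_force"],s["gripper_width"],s["joint_pos"]);print(R.from_quat(s["eef_rot"]).as_matrix())
im,K,D,M=cam("wrist");cv2.imwrite(f"pics/{sys.argv[1]}.png",im)
for a in sys.argv[2:]:
    q,z=a.split(":")
    for d in manip.trace("wrist",q): print(q,round(d["score"],2),*rect(d["region"],float(z),K,D,M))
    for d in manip.look_for("wrist",q): print("  loc",round(d["score"],2),M[:3,:3]@d["location"]+M[:3,3])
E
python3 look.py w1 top_carton_center:.166 bit_case_center:.116 base_carton_center:.06
```

```text
2.3333 [0.556 0.313 0.331] [-0.531 -0.044  0.06 ] 1.000778291656637 [0.338 0.383 1.126 0.    1.633 0.638]
[[ 0.296  0.955 -0.   ]
 [ 0.955 -0.296  0.   ]
 [ 0.    -0.    -1.   ]]
top_carton_center 0.87 [0.559 0.323] [55.598358154296875, 111.23436737060547] 70.796715
  loc 0.74 [0.56  0.323 0.167]
bit_case_center 0.71 [0.358 0.469] [59.56827926635742, 143.7069854736328] 13.958123
bit_case_center 0.69 [0.573 0.388] [24.196115493774414, 51.31550598144531] 161.09277
  loc 0.91 [0.324 0.487 0.057]
  loc 0.69 [0.573 0.391 0.115]
base_carton_center 0.78 [0.555 0.329] [121.871826171875, 169.18014526367188] 78.91434
  loc 0.55 [0.536 0.354 0.059]
  loc 0.27 [0.574 0.391 0.116]
```

View pics/w1.png

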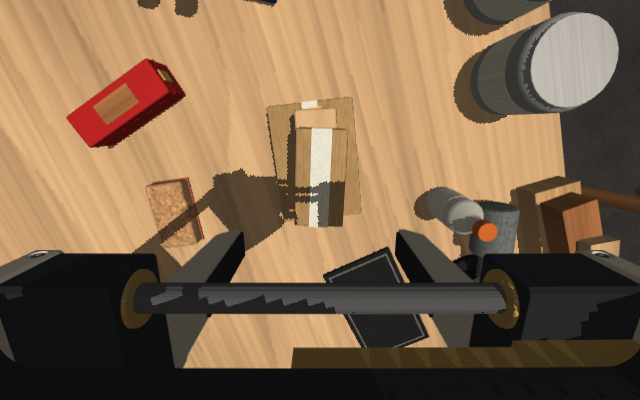

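The wrist view shows the carton (320,175) on the bit case (315,118), on the big carton (315,155). The red case is at (125,103), and the measured carton size matches at 0.166 m. Descending on the small carton.

Emit:
{"op": "move_arm", "data": {
  "motion": [
    {"hand":1,"dp":[0.01,0,0.03],"delta_rot":[0,0,0.035]},
    {"hand":1,"dp":[0.01,0,0.065],"delta_rot":[0,0,0.035]},
    {"hand":1,"dp":[0.01,0,0.1],"delta_rot":[0,0,0.035]},
    {"hand":1,"dp":[0.01,0,0.13],"delta_rot":[0,0,0.035]},
    {"hand":1,"dp":[0.01,0,0.16],"delta_rot":[0,0,0.035]},
    {"hand":1,"dp":[0.01,0,0.18],"delta_rot":[0,0,0.035]},
    {"hand":1,"dp":[0.01,0,0.191],"delta_rot":[0,0,0.035]},
    {"hand":1,"dp":[0.01,0,0.191],"delta_rot":[0,0,0.035]},
    {"hand":0.4,"dp":[0.01,0,0.191],"delta_rot":[0,0,0.035]},
    {"hand":0.2,"dp":[0.01,0,0.191],"delta_rot":[0,0,0.035]},
    {"hand":0,"dp":[0.01,0,0.191],"delta_rot":[0,0,0.035]},
    {"hand":0,"dp":[0.01,0,0.191],"delta_rot":[0,0,0.035]}
  ]
}}

```text
clock: 3.68
position: [0.5605, 0.3224, 0.1415]
eef_rot: [0.816, 0.578, 0.002, 0.0]
contact_force: [0.5, 0.2, 1.1]
gripper_width: 0.759
```

Emit:
{"op": "move_arm", "data": {
  "motion": [
    {"hand":0,"dp":[0,0,0],"delta_rot":[0,0,0]},
    {"hand":0,"dp":[0,0,0],"delta_rot":[0,0,0]},
    {"hand":0,"dp":[0,0,-0.005],"delta_rot":[0,0,0]},
    {"hand":0,"dp":[0,0,-0.015],"delta_rot":[0,0,0]},
    {"hand":0,"dp":[0,0,-0.03],"delta_rot":[0,0,0]},
    {"hand":0,"dp":[0,0,-0.06],"delta_rot":[0,0,0]},
    {"hand":0,"dp":[0,0,-0.09],"delta_rot":[0,0,0]},
    {"hand":0,"dp":[0,0,-0.09],"delta_rot":[0,0,0]}
  ]
}}

```text
clock: 4.35
position: [0.5624, 0.3232, 0.2373]
eef_rot: [0.816, 0.578, 0.006, 0.001]
contact_force: [1.7, 1.4, -1.0]
gripper_width: 0.595
```

Emit:
{"op": "move_arm", "data": {
  "motion": [
    {"hand":0,"dp":[-0.015,-0.001,0],"delta_rot":[0,0,0]},
    {"hand":0,"dp":[-0.045,-0.003,0],"delta_rot":[0,0,0]},
    {"hand":0,"dp":[-0.08,-0.006,0],"delta_rot":[0,0,0]},
    {"hand":0,"dp":[-0.115,-0.009,0],"delta_rot":[0,0,0]},
    {"hand":0,"dp":[-0.15,-0.012,0],"delta_rot":[0,0,0]},
    {"hand":0,"dp":[-0.185,-0.014,0],"delta_rot":[0,0,0]},
    {"hand":0,"dp":[-0.22,-0.017,0.01],"delta_rot":[0,0,0]},
    {"hand":0,"dp":[-0.255,-0.02,0.03],"delta_rot":[0,0,0]},
    {"hand":0,"dp":[-0.29,-0.022,0.05],"delta_rot":[0,0,0]},
    {"hand":0,"dp":[-0.32,-0.025,0.07],"delta_rot":[0,0,0]},
    {"hand":0,"dp":[-0.34,-0.026,0.09],"delta_rot":[0,0,0]},
    {"hand":0,"dp":[-0.352,-0.027,0.1],"delta_rot":[0,0,0]}
  ]
}}

```text
clock: 5.35
position: [0.4144, -0.0024, 0.1277]
eef_rot: [0.817, 0.577, -0.001, -0.001]
contact_force: [-0.3, 1.1, -2.3]
gripper_width: 0.6
```

Emit:
{"op": "move_arm", "data": {
  "motion": [
    {"hand":0,"dp":[0,0,0],"delta_rot":[0,0,0]},
    {"hand":0,"dp":[0,0,0],"delta_rot":[0,0,0]}
  ]
}}

```text
clock: 5.52
position: [0.4166, -0.0012, 0.1295]
eef_rot: [0.817, 0.577, -0.0, -0.001]
contact_force: [0.1, -0.2, -2.3]
gripper_width: 0.599
```

```bash
python3 look.py w2 top_carton_center:.16
```

```text
5.5167 [ 0.417 -0.001  0.129] [ 0.129 -0.166 -2.328] 0.5987521144200902 [-0.272  0.125  1.982  0.     1.035  0.069]
[[ 0.335  0.942 -0.001]
 [ 0.942 -0.335  0.001]
 [ 0.    -0.001 -1.   ]]
top_carton_center 0.81 [0.426 0.028] [53.256710052490234, 60.14890670776367] 70.69274
  loc 0.79 [0.422 0.017 0.155]
```

View pics/w2.png

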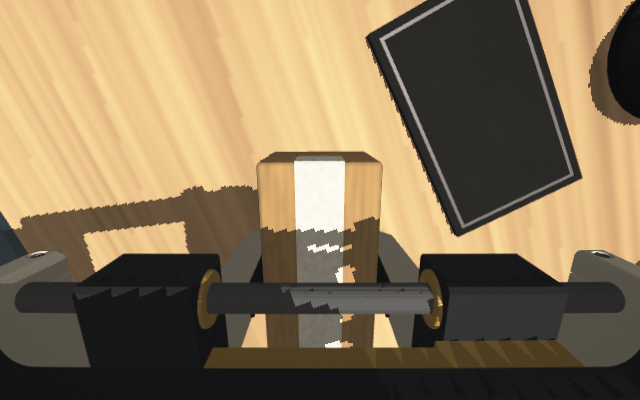

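The carton is held level in the jaws (320,155–350). Lowering it.

Emit:
{"op": "move_arm", "data": {
  "motion": [
    {"hand":0,"dp":[0,0,0.025],"delta_rot":[0,0,0]},
    {"hand":0,"dp":[0,0,0.05],"delta_rot":[0,0,0]},
    {"hand":0,"dp":[0,0,0.075],"delta_rot":[0,0,0]},
    {"hand":0,"dp":[0,0,0.088],"delta_rot":[0,0,0]},
    {"hand":0,"dp":[0,0,0.095],"delta_rot":[0,0,0]},
    {"hand":0,"dp":[0,0,0.1],"delta_rot":[0,0,0]},
    {"hand":0,"dp":[0,0,0.103],"delta_rot":[0,0,0]},
    {"hand":0,"dp":[0,0,0.103],"delta_rot":[0,0,0]},
    {"hand":0,"dp":[0,0,0.103],"delta_rot":[0,0,0]}
  ]
}}

```text
clock: 6.42
position: [0.4178, -0.001, 0.0274]
eef_rot: [0.816, 0.578, 0.001, 0.001]
contact_force: [0.7, -0.3, -2.4]
gripper_width: 0.6
```

Emit:
{"op": "move_arm", "data": {
  "motion": [
    {"hand":0,"dp":[0,0,0.0015],"delta_rot":[0,0,0]},
    {"hand":0,"dp":[0,0,0.003],"delta_rot":[0,0,0]},
    {"hand":0,"dp":[0,0,0.003],"delta_rot":[0,0,0]}
  ]
}}

```text
clock: 6.67
position: [0.4178, -0.0012, 0.0245]
eef_rot: [0.816, 0.578, 0.001, 0.001]
contact_force: [-0.3, 0.7, 5.1]
gripper_width: 0.605
```

Emit:
{"op": "move_arm", "data": {
  "motion": [
    {"hand":0.75,"dp":[0,0,0],"delta_rot":[0,0,0]},
    {"hand":1,"dp":[0,0,0],"delta_rot":[0,0,0]},
    {"hand":1,"dp":[0,0,0],"delta_rot":[0,0,0]},
    {"hand":1,"dp":[0,0,-0.02],"delta_rot":[0,0,0]},
    {"hand":1,"dp":[0,0,-0.05],"delta_rot":[0,0,0]},
    {"hand":1,"dp":[0,0,-0.09],"delta_rot":[0,0,0]},
    {"hand":1,"dp":[0,0,-0.13],"delta_rot":[0,0,0]},
    {"hand":1,"dp":[0,0,-0.17],"delta_rot":[0,0,0]},
    {"hand":1,"dp":[0.02,0,-0.2],"delta_rot":[0,0,0]},
    {"hand":1,"dp":[0.04,0.003,-0.23],"delta_rot":[0,0,0]},
    {"hand":1,"dp":[0.07,0.005,-0.255],"delta_rot":[0,0,0]},
    {"hand":1,"dp":[0.107,0.007,-0.265],"delta_rot":[0,0,0]}
  ]
}}

```text
clock: 7.67
position: [0.4609, 0.0977, 0.2931]
eef_rot: [0.817, 0.577, 0.003, 0.002]
contact_force: [0.9, -0.6, -0.1]
gripper_width: 1.003
```

Emit:
{"op": "move_arm", "data": {
  "motion": [
    {"hand":1,"dp":[0.04,0.003,0],"delta_rot":[0,0,0]},
    {"hand":1,"dp":[0.08,0.006,0],"delta_rot":[0,0,0]},
    {"hand":1,"dp":[0.12,0.009,0],"delta_rot":[0,0,0]},
    {"hand":1,"dp":[0.16,0.012,0],"delta_rot":[0,0,0]},
    {"hand":1,"dp":[0.195,0.015,0],"delta_rot":[0,0,0]},
    {"hand":1,"dp":[0.22,0.016,0],"delta_rot":[0,0,0]},
    {"hand":1,"dp":[0.24,0.017,0],"delta_rot":[0,0,0]},
    {"hand":1,"dp":[0.24,0.017,0],"delta_rot":[0,0,0]},
    {"hand":1,"dp":[0.24,0.017,0],"delta_rot":[0,0,0]}
  ]
}}

```text
clock: 8.42
position: [0.5548, 0.3189, 0.2876]
eef_rot: [0.816, 0.578, -0.001, -0.0]
contact_force: [-0.9, -1.3, 0.6]
gripper_width: 1.002
```

```bash
python3 look.py w3 bit_case_center:.116 base_carton_center:.06 mat:.008; python3 - <<'E'
from h import *
im,K,D,M=cam("top")
for d in manip.trace("top","top_carton_center"): print("top",d["score"],*rect(d["region"],.05,K,D,M))
E
```

```text
8.4167 [0.555 0.319 0.288] [-0.903 -1.304  0.574] 1.002153860091154 [ 0.348  0.398  1.205 -0.     1.54   0.685]
[[ 0.331  0.944 -0.001]
 [ 0.944 -0.331 -0.001]
 [-0.001 -0.001 -1.   ]]
bit_case_center 0.64 [0.557 0.328] [52.54473876953125, 150.70974731445312] 75.89357
bit_case_center 0.58 [0.364 0.469] [57.90556716918945, 142.4766387939453] 14.048239
  loc 0.92 [0.326 0.484 0.058]
  loc 0.71 [0.56  0.335 0.12 ]
base_carton_center 0.79 [0.555 0.33 ] [122.02198028564453, 170.80392456054688] 79.27254
  loc 0.56 [0.543 0.344 0.061]
mat 0.59 [0.582 0.011] [68.4716796875, 174.2027587890625] 160.57927
  loc 0.86 [0.589 0.024 0.008]
top 0.85 [ 0.41622821 -0.00366343] [57.8082389831543, 110.4591293334961] 70.97117
```

View pics/w3.png

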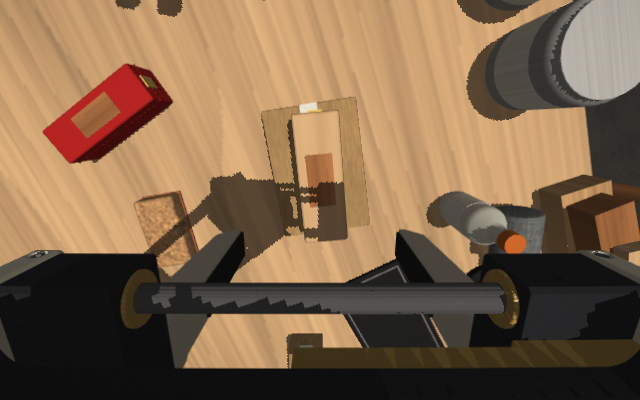

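The bit case is at (320,175) in view, at (0.557, 0.328), yaw 75.9°, and its measured size matches. Grasping it.

Emit:
{"op": "move_arm", "data": {
  "motion": [
    {"hand":1,"dp":[0.009,-0.001,0.03],"delta_rot":[0,0,-0.09]},
    {"hand":1,"dp":[0.009,-0.001,0.065],"delta_rot":[0,0,-0.09]},
    {"hand":1,"dp":[0.009,-0.001,0.1],"delta_rot":[0,0,-0.09]},
    {"hand":1,"dp":[0.009,-0.001,0.13],"delta_rot":[0,0,-0.09]},
    {"hand":1,"dp":[0.009,-0.001,0.16],"delta_rot":[0,0,-0.09]},
    {"hand":1,"dp":[0.009,-0.001,0.18],"delta_rot":[0,0,-0.09]},
    {"hand":1,"dp":[0.009,-0.001,0.194],"delta_rot":[0,0,-0.09]},
    {"hand":1,"dp":[0.009,-0.001,0.2],"delta_rot":[0,0,-0.09]},
    {"hand":1,"dp":[0.009,-0.001,0.2],"delta_rot":[0,0,-0.09]},
    {"hand":0.4,"dp":[0.009,-0.001,0.2],"delta_rot":[0,0,-0.09]},
    {"hand":0,"dp":[0.009,-0.001,0.2],"delta_rot":[0,0,-0.09]},
    {"hand":0,"dp":[0.009,-0.001,0.2],"delta_rot":[0,0,-0.09]}
  ]
}}

```text
clock: 9.87
position: [0.5581, 0.3275, 0.0903]
eef_rot: [0.789, 0.614, 0.001, 0.0]
contact_force: [0.4, -0.4, 0.8]
gripper_width: 0.838
```

Emit:
{"op": "move_arm", "data": {
  "motion": [
    {"hand":0,"dp":[0,0,0],"delta_rot":[0,0,0]},
    {"hand":0,"dp":[0,0,0],"delta_rot":[0,0,0]},
    {"hand":0,"dp":[0,0,0],"delta_rot":[0,0,0]}
  ]
}}

```text
clock: 10.12
position: [0.5573, 0.3272, 0.0892]
eef_rot: [0.789, 0.614, 0.0, 0.0]
contact_force: [0.4, -0.8, 0.2]
gripper_width: 0.621
```

Emit:
{"op": "move_arm", "data": {
  "motion": [
    {"hand":0,"dp":[0,0,0],"delta_rot":[0,0,0]},
    {"hand":0,"dp":[0,0,0],"delta_rot":[0,0,0]},
    {"hand":0,"dp":[0,0,0],"delta_rot":[0,0,0]},
    {"hand":0,"dp":[0,0,-0.005],"delta_rot":[0,0,0]},
    {"hand":0,"dp":[0,0,-0.015],"delta_rot":[0,0,0]},
    {"hand":0,"dp":[0,0,-0.03],"delta_rot":[0,0,0]},
    {"hand":0,"dp":[0,0,-0.055],"delta_rot":[0,0,0]},
    {"hand":0,"dp":[0,0,-0.085],"delta_rot":[0,0,0]},
    {"hand":0,"dp":[0,0,-0.1],"delta_rot":[0,0,0]},
    {"hand":0,"dp":[0,0,-0.1],"delta_rot":[0,0,0]},
    {"hand":0,"dp":[0,0,-0.1],"delta_rot":[0,0,0]}
  ]
}}

```text
clock: 11.03
position: [0.5571, 0.3273, 0.1893]
eef_rot: [0.789, 0.614, 0.001, 0.0]
contact_force: [0.6, 0.4, -5.2]
gripper_width: 0.555
```

```bash
python3 - <<'E'
from h import *
np.set_printoptions(precision=3,suppress=True)
im,K,D,M=cam("top")
f=lambda u,v:(u/2.6+130,v/2.6+90)
for z in(0,.05,.1,.13,.15): print(z,onplane([f(512,112),f(508,76),f(465,45),f(549,60),f(365,50),f(382,108),f(390,30)],z,K,D,M)[:,:2].tolist())
cv2.imwrite("pics/v5.png",cv2.resize(im[80:200,220:400],None,fx=4,fy=4,interpolation=cv2.INTER_CUBIC))
im,K,D,M=cam("scene")
print(proj([[.683,.023,.107],[.683,-.01,.107],[.683,.06,.107]],K,D,M))
cv2.imwrite("pics/v6.png",cv2.resize(im[200:320,300:460],None,fx=4,fy=4,interpolation=cv2.INTER_CUBIC))
E
```

```text
0 [[0.6918682262678554, 0.011804203134805936], [0.7426271609879453, 0.0159955889856645], [0.787729071232471, 0.07420134848852435], [0.7641209345250932, -0.04108927355525514], [0.7833498806699626, 0.2120763844109379], [0.7010976056559897, 0.189698954062295], [0.8111102945702551, 0.17728953524727237]]
0.05 [[0.6777538069421, 0.014243207232076734], [0.7265318157832912, 0.018271019423515486], [0.769873572043423, 0.07420523213493838], [0.7471867700569985, -0.03658604062067573], [0.765665284435473, 0.2066995360104928], [0.6866229991715211, 0.1851954106499339], [0.7923423162158039, 0.17327028369423275]]
0.1 [[0.6636393876163446, 0.016682211329347545], [0.710436470578637, 0.02054644986136648], [0.7520180728543748, 0.07420911578135242], [0.7302526055889038, -0.032082807686096296], [0.7479806882009834, 0.20132268761004768], [0.6721483926870527, 0.18069186723757275], [0.7735743378613529, 0.16925103214119316]]
0.13 [[0.6551707360208914, 0.018145613787710006], [0.7007792634558444, 0.02191170812407707], [0.7413047733409461, 0.07421144596920085], [0.720092106908047, -0.029380867925348664], [0.7373699304602896, 0.19809657856978066], [0.6634636287963718, 0.1779897411901561], [0.7623135508486824, 0.16683948120936942]]
0.15 [[0.6495249682905893, 0.019121215426618328], [0.6943411253739827, 0.022821880299217466], [0.7341625736653269, 0.07421299942776646], [0.7133184411208092, -0.027579574751516886], [0.7302960919664938, 0.19594583920960262], [0.6576737862025843, 0.17618832382521166], [0.7548063595069019, 0.1652317805881536]]
[[360.545 253.478]
 [352.567 259.783]
 [369.196 246.645]]
```

View pics/v5.png

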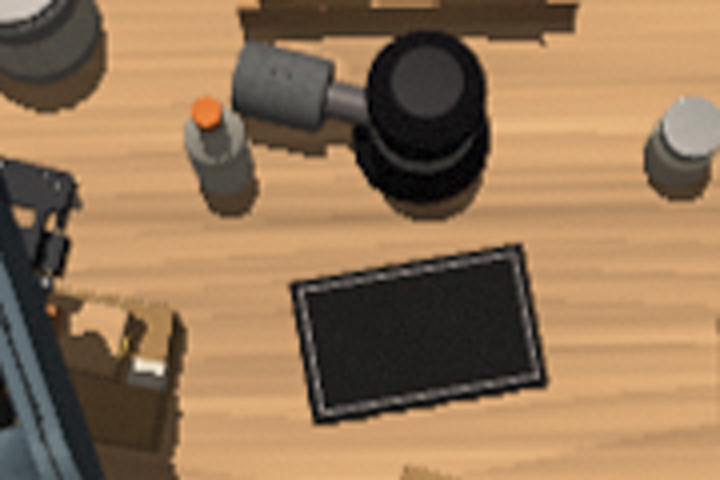

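View pics/v6.png

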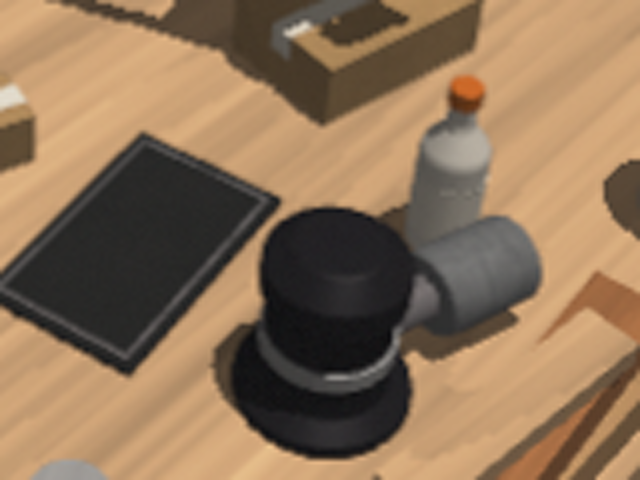

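The lamp head's near edge is at about x=0.70 m, which clears the gripper body (0.683 m). Carrying the case to the mat.

Emit:
{"op": "move_arm", "data": {
  "motion": [
    {"hand":0,"dp":[-0.005,0.002,-0.015],"delta_rot":[0,0,0]},
    {"hand":0,"dp":[-0.025,0.009,-0.03],"delta_rot":[0,0,-0.03]},
    {"hand":0,"dp":[-0.055,0.019,-0.03],"delta_rot":[0,0,-0.07]},
    {"hand":0,"dp":[-0.09,0.031,-0.03],"delta_rot":[0,0,-0.12]},
    {"hand":0,"dp":[-0.125,0.043,-0.03],"delta_rot":[0,0,-0.17]},
    {"hand":0,"dp":[-0.16,0.055,-0.03],"delta_rot":[0,0,-0.22]},
    {"hand":0,"dp":[-0.195,0.067,-0.03],"delta_rot":[0,0,-0.28]},
    {"hand":0,"dp":[-0.23,0.079,-0.02],"delta_rot":[0,0,-0.33]},
    {"hand":0,"dp":[-0.26,0.089,0],"delta_rot":[0,0,-0.38]},
    {"hand":0,"dp":[-0.28,0.096,0.02],"delta_rot":[0,0,-0.4]},
    {"hand":0,"dp":[-0.288,0.099,0.04],"delta_rot":[0,0,-0.4]},
    {"hand":0,"dp":[-0.288,0.099,0.06],"delta_rot":[0,0,-0.4]}
  ]
}}

```text
clock: 12.13
position: [0.5809, 0.0209, 0.1258]
eef_rot: [0.653, 0.757, -0.001, -0.001]
contact_force: [-0.1, -0.4, -4.5]
gripper_width: 0.557
```

Emit:
{"op": "move_arm", "data": {
  "motion": [
    {"hand":0,"dp":[0,0,0],"delta_rot":[0,0,0]},
    {"hand":0,"dp":[0,0,0],"delta_rot":[0,0,0]},
    {"hand":0,"dp":[0,0,0],"delta_rot":[0,0,0]}
  ]
}}

```text
clock: 12.38
position: [0.5821, 0.024, 0.1287]
eef_rot: [0.652, 0.759, -0.0, -0.0]
contact_force: [-0.6, -0.5, -4.0]
gripper_width: 0.561
```

```bash
python3 look.py w4 bit_case_center:.156; python3 - <<'E'
from h import *
r=manip.sense()["eef_rot"];m=R.from_quat(r).as_matrix();print("yaw x",np.degrees(np.arctan2(m[1,0],m[0,0])))
E
```

```text
12.3833 [0.582 0.024 0.129] [-0.592 -0.518 -3.951] 0.5608252573062213 [-0.15   0.403  1.596  0.     1.143 -0.302]
[[-0.151  0.989 -0.001]
 [ 0.989  0.151  0.   ]
 [ 0.    -0.001 -1.   ]]
  loc 0.57 [0.574 0.06  0.157]
yaw x 98.70916990114839
```

Emit:
{"op": "move_arm", "data": {
  "motion": [
    {"hand":0,"dp":[0,0,0.02],"delta_rot":[0,0,0]},
    {"hand":0,"dp":[0,0,0.045],"delta_rot":[0,0,0]},
    {"hand":0,"dp":[0,0,0.065],"delta_rot":[0,0,0]},
    {"hand":0,"dp":[0,0,0.078],"delta_rot":[0,0,0]},
    {"hand":0,"dp":[0,0,0.085],"delta_rot":[0,0,0]},
    {"hand":0,"dp":[0,0,0.089],"delta_rot":[0,0,0]},
    {"hand":0,"dp":[0,0,0.091],"delta_rot":[0,0,0]},
    {"hand":0,"dp":[0,0,0.093],"delta_rot":[0,0,0]},
    {"hand":0,"dp":[0,0,0.093],"delta_rot":[0,0,0]}
  ]
}}

```text
clock: 13.28
position: [0.583, 0.0236, 0.0371]
eef_rot: [0.652, 0.758, 0.001, 0.001]
contact_force: [-1.4, -0.1, 0.1]
gripper_width: 0.557
```

Emit:
{"op": "move_arm", "data": {
  "motion": [
    {"hand":0,"dp":[0,0,0.001],"delta_rot":[0,0,0]},
    {"hand":0.75,"dp":[0,0,0.001],"delta_rot":[0,0,0]},
    {"hand":0.9,"dp":[0,0,0.001],"delta_rot":[0,0,0]},
    {"hand":0.9,"dp":[0,0,0.001],"delta_rot":[0,0,0]},
    {"hand":1,"dp":[0,0,0.001],"delta_rot":[0,0,0]},
    {"hand":1,"dp":[0,0,-0.02],"delta_rot":[0,0,0]},
    {"hand":1,"dp":[0,0,-0.05],"delta_rot":[0,0,0]},
    {"hand":1,"dp":[0,0,-0.09],"delta_rot":[0,0,0]},
    {"hand":1,"dp":[0,0,-0.13],"delta_rot":[0,0,0]},
    {"hand":1,"dp":[0,0,-0.16],"delta_rot":[0,0,0]},
    {"hand":1,"dp":[0,-0.03,-0.18],"delta_rot":[0,0,0.1]},
    {"hand":1,"dp":[0,-0.065,-0.18],"delta_rot":[0,0,0.2]}
  ]
}}

```text
clock: 14.28
position: [0.5214, 0.0132, 0.2206]
eef_rot: [0.726, 0.688, 0.003, 0.004]
contact_force: [-0.2, -0.2, 0.5]
gripper_width: 0.999
```

```bash
python3 look.py w5 bit_case_center:.064 top_carton_center:.05; python3 - <<'E'
from h import *
m=R.from_quat(manip.sense()["eef_rot"]).as_matrix();print("yaw x",np.degrees(np.arctan2(m[1,0],m[0,0])))
for c in("top","scene"):
  im,K,D,M=cam(c);cv2.imwrite(f"pics/{c}7.png",im)
  for q,z in(("bit_case_center",.064),("mat",.008),("base_carton_center",.06)):
    for d in manip.trace(c,q): print(c,q,d["score"],*rect(d["region"],z,K,D,M))
E
```

```text
14.2833 [0.521 0.013 0.221] [-0.216 -0.196  0.456] 0.9993803875798151 [-0.189  0.21   1.629  0.     1.292 -0.136]
[[ 0.053  0.999  0.01 ]
 [ 0.999 -0.053 -0.002]
 [-0.001  0.011 -1.   ]]
bit_case_center 0.61 [0.581 0.024] [55.50309753417969, 150.45457458496094] 98.73492
  loc 0.89 [0.576 0.033 0.066]
top_carton_center 0.55 [0.421 0.003] [61.14089584350586, 115.38292694091797] 70.472885
  loc 0.93 [0.421 0.008 0.052]
yaw x 87.23581895640635
top bit_case_center 0.71 [0.31424463 0.47434796] [62.99121856689453, 149.51194763183594] 14.431984
top bit_case_center 0.49 [0.56830157 0.0476209 ] [13.430336952209473, 40.87195587158203] 178.62323
top mat 0.92 [0.57376587 0.11152252] [52.78649139404297, 120.89920043945312] 178.8139
scene bit_case_center 0.96 [0.34691266 0.44053192] [121.65313720703125, 173.98789978027344] 11.208934
scene bit_case_center 0.72 [0.60357349 0.00328291] [74.40093231201172, 189.05789184570312] 98.86894
scene base_carton_center 0.63 [0.60149664 0.00651743] [75.86064147949219, 188.7187042236328] 98.864716
```

View pics/w5.png

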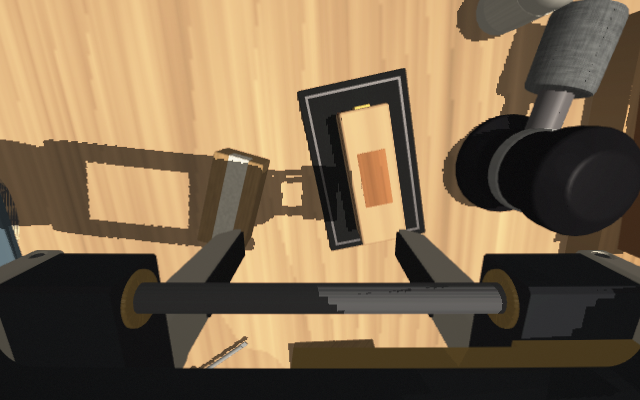

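The bit case sits on the mat at (375,172), lid up, yaw 98.7°, against the mat's 98.7°. The small carton is at (235,200). Fetching it.

Emit:
{"op": "move_arm", "data": {
  "motion": [
    {"hand":1,"dp":[-0.007,-0.033,0],"delta_rot":[0,0,0.1]},
    {"hand":1,"dp":[-0.015,-0.066,0],"delta_rot":[0,0,0.2]},
    {"hand":1,"dp":[-0.021,-0.09,0.01],"delta_rot":[0,0,0.283]},
    {"hand":1,"dp":[-0.021,-0.1,0.035],"delta_rot":[0,0,0.283]},
    {"hand":1,"dp":[-0.021,-0.1,0.07],"delta_rot":[0,0,0.283]},
    {"hand":1,"dp":[-0.021,-0.1,0.1],"delta_rot":[0,0,0.283]},
    {"hand":1,"dp":[-0.021,-0.1,0.125],"delta_rot":[0,0,0.283]}
  ]
}}

```text
clock: 15.52
position: [0.4163, -0.0021, 0.0893]
eef_rot: [0.814, 0.58, 0.0, -0.0]
contact_force: [-0.0, -0.6, 1.6]
gripper_width: 1.0
```

Emit:
{"op": "move_arm", "data": {
  "motion": [
    {"hand":1,"dp":[0,0,0.02],"delta_rot":[0,0,0]},
    {"hand":1,"dp":[0,0,0.04],"delta_rot":[0,0,0]},
    {"hand":1,"dp":[0,0,0.056],"delta_rot":[0,0,0]},
    {"hand":1,"dp":[0,0,0.064],"delta_rot":[0,0,0]},
    {"hand":1,"dp":[0,0,0.064],"delta_rot":[0,0,0]},
    {"hand":0.4,"dp":[0,0,0.064],"delta_rot":[0,0,0]},
    {"hand":0,"dp":[0,0,0.064],"delta_rot":[0,0,0]},
    {"hand":0,"dp":[0,0,0.064],"delta_rot":[0,0,0]},
    {"hand":0,"dp":[0,0,0.064],"delta_rot":[0,0,0]},
    {"hand":0,"dp":[0,0,0.064],"delta_rot":[0,0,0]},
    {"hand":0,"dp":[0,0,0.064],"delta_rot":[0,0,0]},
    {"hand":0,"dp":[0,0,0.064],"delta_rot":[0,0,0]}
  ]
}}

```text
clock: 16.52
position: [0.4172, -0.0023, 0.0271]
eef_rot: [0.814, 0.581, 0.0, 0.0]
contact_force: [-0.5, 0.2, 3.8]
gripper_width: 0.601
```

Emit:
{"op": "move_arm", "data": {
  "motion": [
    {"hand":0,"dp":[0,0,-0.005],"delta_rot":[0,0,0]},
    {"hand":0,"dp":[0,0,-0.015],"delta_rot":[0,0,0]},
    {"hand":0,"dp":[0,0,-0.035],"delta_rot":[0,0,0]},
    {"hand":0,"dp":[0,0,-0.065],"delta_rot":[0,0,0]},
    {"hand":0,"dp":[0.005,0,-0.1],"delta_rot":[0,0,0]},
    {"hand":0,"dp":[0.02,0.001,-0.125],"delta_rot":[0,0,-0.02]},
    {"hand":0,"dp":[0.045,0.003,-0.14],"delta_rot":[0,0,-0.04]},
    {"hand":0,"dp":[0.075,0.005,-0.15],"delta_rot":[0,0,-0.06]},
    {"hand":0,"dp":[0.11,0.007,-0.155],"delta_rot":[0,0,-0.08]},
    {"hand":0,"dp":[0.145,0.009,-0.155],"delta_rot":[0,0,-0.1]},
    {"hand":0,"dp":[0.18,0.012,-0.155],"delta_rot":[0,0,-0.12]},
    {"hand":0,"dp":[0.21,0.014,-0.155],"delta_rot":[0,0,-0.14]}
  ]
}}

```text
clock: 17.52
position: [0.4986, 0.1938, 0.1817]
eef_rot: [0.771, 0.637, -0.0, -0.0]
contact_force: [0.9, -0.4, -3.1]
gripper_width: 0.596
```

```bash
python3 look.py w6 base_carton_center:.06; python3 - <<'E'
from h import *
for c in("top","scene"):
  im,K,D,M=cam(c)
  for q,z in(("base_carton_center",.06),("bit_case_center",.064)):
    for d in manip.trace(c,q): print(c,q,d["score"],*rect(d["region"],z,K,D,M))
E
```

```text
17.5167 [0.499 0.194 0.182] [ 0.913 -0.4   -3.116] 0.596271336438901 [0.162 0.272 1.647 0.    1.223 0.352]
[[ 0.189  0.982 -0.   ]
 [ 0.982 -0.189  0.   ]
 [ 0.    -0.001 -1.   ]]
base_carton_center 0.9 [0.549 0.3  ] [111.54143524169922, 120.40115356445312] 169.14862
  loc 0.78 [0.548 0.307 0.059]
top base_carton_center 0.56 [0.56445813 0.39496082] [36.68762969970703, 119.31453704833984] 0.1836248
top bit_case_center 0.92 [0.31233377 0.47476556] [64.15116119384766, 146.20570373535156] 13.358746
top bit_case_center 0.91 [0.57867828 0.020189  ] [63.2420768737793, 157.67478942871094] 98.695724
scene base_carton_center 0.94 [0.5763678  0.29908344] [166.87030029296875, 218.0493621826172] 79.15295
scene base_carton_center 0.74 [0.39389655 0.31973682] [127.5107421875, 172.74600219726562] 80.09395
scene bit_case_center 0.84 [0.60359021 0.00262978] [78.77999114990234, 190.21640014648438] 98.64969
scene bit_case_center 0.47 [0.31180234 0.41917319] [19.206064224243164, 19.302534103393555] 19.43731
```

Emit:
{"op": "move_arm", "data": {
  "motion": [
    {"hand":0,"dp":[0.035,0.007,0],"delta_rot":[0,0,0]},
    {"hand":0,"dp":[0.07,0.014,0],"delta_rot":[0,0,0]},
    {"hand":0,"dp":[0.1,0.021,0],"delta_rot":[0,0,0]},
    {"hand":0,"dp":[0.125,0.026,0],"delta_rot":[0,0,0]},
    {"hand":0,"dp":[0.14,0.029,0.01],"delta_rot":[0,0,0]},
    {"hand":0,"dp":[0.145,0.03,0.025],"delta_rot":[0,0,0]},
    {"hand":0,"dp":[0.145,0.03,0.045],"delta_rot":[0,0,0]},
    {"hand":0,"dp":[0.145,0.03,0.06],"delta_rot":[0,0,0]},
    {"hand":0,"dp":[0.145,0.03,0.07],"delta_rot":[0,0,0]},
    {"hand":0,"dp":[0.145,0.03,0.07],"delta_rot":[0,0,0]},
    {"hand":0,"dp":[0.145,0.03,0.07],"delta_rot":[0,0,0]}
  ]
}}

```text
clock: 18.88
position: [0.5557, 0.3276, 0.1115]
eef_rot: [0.772, 0.636, -0.0, -0.0]
contact_force: [0.3, -0.1, -2.1]
gripper_width: 0.599
```

```bash
python3 - <<'E'
from h import *
s=manip.sense();m=R.from_quat(s["eef_rot"]).as_matrix();print(s["position"],np.degrees(np.arctan2(m[1,0],m[0,0])))
im,K,D,M=cam("wrist")
def box(c,yaw,z,l,w):
    a=np.radians(yaw);y=np.array([np.cos(a),np.sin(a)]);x=np.array([y[1],-y[0]])
    return np.array([[*(np.array(c)+i*w/2*x+j*l/2*y),z] for i,j in((1,1),(1,-1),(-1,-1),(-1,1))])
cv2.polylines(im,[np.int32(proj(box((.555,.330),79.1,.06,.17,.12),K,D,M)*16)],True,(0,255,0),1,cv2.LINE_AA,4)
cv2.imwrite("pics/w7.png",im)
E
```

```text
[0.55570134 0.32761056 0.11154217] 78.94050671307683
```

View pics/w7.png

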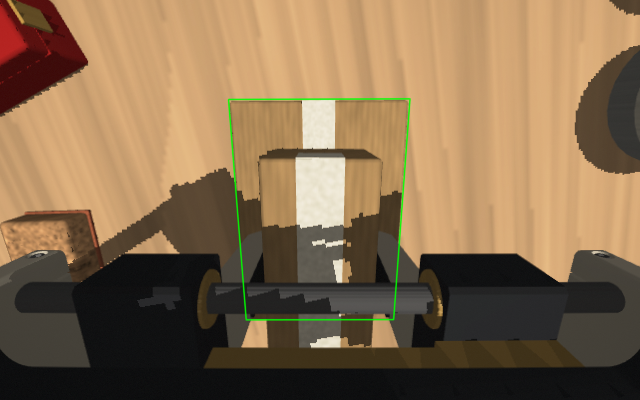

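The drawn outline of the big carton, (230,100)–(410,100), fits its edges, so it has not moved. Lowering the small carton onto it.

Emit:
{"op": "move_arm", "data": {
  "motion": [
    {"hand":0,"dp":[0.001,0,0.008],"delta_rot":[0,0,0]},
    {"hand":0,"dp":[0.001,0,0.015],"delta_rot":[0,0,0]},
    {"hand":0,"dp":[0.001,0,0.02],"delta_rot":[0,0,0]},
    {"hand":0,"dp":[0.001,0,0.023],"delta_rot":[0,0,0]},
    {"hand":0,"dp":[0.001,0,0.025],"delta_rot":[0,0,0]},
    {"hand":0,"dp":[0.001,0,0.0255],"delta_rot":[0,0,0]},
    {"hand":0,"dp":[0.001,0,0.0255],"delta_rot":[0,0,0]}
  ]
}}

```text
clock: 19.52
position: [0.5555, 0.3292, 0.0871]
eef_rot: [0.772, 0.636, -0.0, 0.0]
contact_force: [-3.9, -2.3, 4.5]
gripper_width: 0.595
```

Contact. Releasing and retreating.

Emit:
{"op": "move_arm", "data": {
  "motion": [
    {"hand":0.75,"dp":[0,0,0],"delta_rot":[0,0,0]},
    {"hand":0.9,"dp":[0,0,0],"delta_rot":[0,0,0]},
    {"hand":1,"dp":[0,0,0],"delta_rot":[0,0,0]},
    {"hand":1,"dp":[0,0,0],"delta_rot":[0,0,0]},
    {"hand":1,"dp":[0,0,-0.02],"delta_rot":[0,0,0]},
    {"hand":1,"dp":[0,0,-0.05],"delta_rot":[0,0,0]},
    {"hand":1,"dp":[0,0,-0.09],"delta_rot":[0,0,0]},
    {"hand":1,"dp":[0,0,-0.13],"delta_rot":[0,0,0]},
    {"hand":1,"dp":[0,0,-0.17],"delta_rot":[0,0,0]},
    {"hand":1,"dp":[0,0,-0.2],"delta_rot":[0,0,0]},
    {"hand":1,"dp":[0,0,-0.21],"delta_rot":[0,0,0]},
    {"hand":1,"dp":[0,0,-0.21],"delta_rot":[0,0,0]}
  ]
}}

```text
clock: 20.52
position: [0.5573, 0.3299, 0.2999]
eef_rot: [0.772, 0.636, 0.003, 0.001]
contact_force: [-0.6, -0.3, -0.4]
gripper_width: 0.998
```

```bash
python3 look.py w8 base_carton_center:.06 top_carton_center:.11; python3 - <<'E'
from h import *
im,K,D,M=cam("top")
for q,z in(("bit_case_center",.064),("mat",.008)):
    for d in manip.trace("top",q): print("top",q,d["score"],*rect(d["region"],z,K,D,M))
E
```

```text
20.5167 [0.557 0.33  0.3  ] [-0.571 -0.28  -0.399] 0.9978528606075449 [0.363 0.403 1.168 0.    1.563 0.555]
[[ 0.191  0.982  0.007]
 [ 0.982 -0.191  0.003]
 [ 0.004  0.006 -1.   ]]
base_carton_center 0.64 [0.554 0.329] [122.20977783203125, 171.28147888183594] 79.20818
  loc 0.82 [0.562 0.347 0.056]
top_carton_center 0.71 [0.555 0.332] [55.626766204833984, 110.7829360961914] 78.83934
  loc 0.67 [0.556 0.334 0.113]
top bit_case_center 0.72 [0.57759814 0.01732917] [60.92164993286133, 149.7923126220703] 99.27891
top mat 0.71 [0.58186414 0.02516601] [133.38522338867188, 211.93360900878906] 98.7449
```

View pics/w8.png

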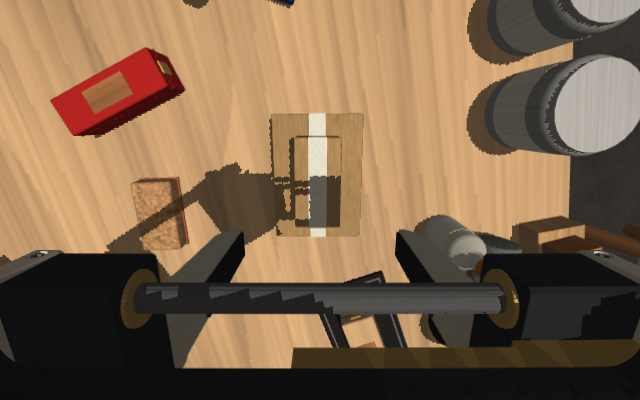

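The small carton sits centred and aligned on the big one at (318,180), and the bit case is on the mat. All offsets are under 10 mm, so I am handing in.

```bash
python3 -c "
from bench import manip
print(manip.hand_in(), manip.sense()['clock'])"
```

```text
the job is handed in; nothing more can be done
the job is handed in; nothing more can be done
```

The job is done and handed in at about 20.5 s on the robot's clock; the hand-in gives no verdict. I set the small carton aside on the bench, placed the long bit case on the mat lid up, and put the small carton back on the big one.

My last checks, from the camera measurements:

| Check | Centre offset | Yaw difference | Source |
|---|---|---|---|
| Small carton on big carton | about 3 mm | 0.4° | wrist camera |
| Bit case on mat | about 3 mm | under 1° | wrist camera for the case, scene and top for the mat |
| Bit case on mat | about 9 mm | about 0.5° | top camera, rougher because the case's sides show in its outline |

- **Big carton:** its measured position changed by no more than about 1 mm, from (0.555, 0.330) to (0.554, 0.329).
- **Release:** the gripper was open and clear of everything, with only noise-level force on the wrist.
- **Disagreement:** the two bit-case offsets differ by about 6 mm, but both are well inside the 20 mm limit. No check failed.

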